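Weigh the top bat of the pile

TASK

Three miniature cricket bats lie in a crossed pile on a plywood board. Lift the top one straight off without dragging the two beneath it, set it down gently so that it lies flat with its balance point over the middle of the bench scale's steel pan, and let go.

Things in the scene. Friction and masses are not known exactly. Their poses are not given: they have to be found in the camera images.
- bat_top: The mini cricket bat to weigh: bare light wood, flat both sides, about 0.1 kg. Blade 190 x 50 x 20 mm, round handle 16 mm thick. It lies level across the two lower bats, roughly square to them, underside 29 mm above the bench. Origin: on the underside, below its balance point. x: along the bat (blade from -115 to +75 mm, handle on to +175 mm); y: across the blade (edges at -25 and +25 mm); z up.
- bat_low_a: One of the two bats beneath, same shape, size and frame as bat_top. It lies flat and loose on the plywood board (9 mm thick, 300 x 260 mm, fixed to the bench), its underside 9 mm and its upper face 29 mm above the bench.
- bat_low_b: The other bat beneath, the same, roughly parallel to bat_low_a, their centre lines about 104 mm apart. Between the two blades, below bat_top's origin, is an open gap at least 35 mm wide and 20 mm high.
- scale_pan (a point): Centre of the upper face of the scale's flat rigid steel pan, 60 mm above the bench, z up. The pan is 180 mm along x and 220 mm along y; nothing of the scale stands higher. The scale is fixed to the bench, on the other side of it (left or right) from the pile.

How it is judged:
By the outcome, as a careful person would: the job done as asked, in the order asked, and still so for the second after the job is handed in, with the robot touching nothing.
It also fails if it takes over 42 s, if anything falls off the work surface, if the arm or the gripper's body presses on something with over 40 N, if the wrist force passes 120 N, or if a joint passes its speed limit or range.

ROBOT

A 6-joint arm with a two-finger parallel gripper is mounted at the origin on the work surface. World frame = base frame: x ahead of the robot, y to its left, z up, the work surface at z = 0. Lengths are in mm, angles in rad, forces in N, time in s.
With the tool pointing down it reaches from about 225 to 725 mm from the base axis. Payload 3.1 kg.
Tool frame: the origin (TCP) lies midway between the tips of the shut fingers; the grasp point (between the pads) lies 19 mm behind it (arm.grip_point_offset is the distance from the TCP to the grasp point, in mm); z points along the fingers, y is the line along which they close (so a half turn about z gives the same grasp; the last joint's range is limited). The gripper opens to 85 mm and grips with 20 to 120 N. Pads are 22 mm wide; open, the fingers measure 114 mm over their backs; the gripper's body (76 mm by 85 mm) begins 54 mm behind the grasp point. The pads swing forward as they close: fully open they stand 13 mm farther back than shut.
Start: joints at [-1.274, 0.048, 0.099, 1.622, 0, 1.443], TCP at [216.357, -478.338, 231.312] pointing down, gripper open.
Joint ranges: [-2.91, 2.91], [-0.99, 1.94], [-1.21, 1.42], [-2.12, 2.29], [-1.49, 1.47], [-3.14, 3.14]. Speed limits (rad/s): [2.79, 2.79, 3.14, 3.14, 3.14, 3.14].

INTERFACE

Orientations are given as a rotation vector (axis times angle).
In Python, from plant import arm gives the robot as it stands. The module is installed in compiled form; this text tells all that it offers. Calls block until the motion is done:
- arm.move_ptp(position, orientation): joint-space move of the TCP to a pose.
- arm.move_l(position, frame=None, vel=150, f_stop=None): straight line of the TCP; frame=None keeps the orientation; vel is the mean speed in mm/s. With f_stop (N) it stops when the force on the tool has changed by that much, and returns True; else False.
- arm.goto_joints(angles): joint-space move.
- arm.release() and arm.clamp(force=None): open the fingers fully, or close them until they stop; force is the grip in N (None keeps the last).
- arm.sleep(seconds).
- arm.ik(position, orientation): joint angles nearest the present ones, or None.
- arm.grab_frame(name): name is "scene" or "side" or "wrist"; returns the picture (480x640x3 uint8, red, green, blue); there is no depth.
- arm.camera_model(name): a dict with "fx", "fy", "cx", "cy" (pixels), "rvec" (rotation vector, rad) and "tvec" (3), from world to camera coordinates, as OpenCV has them; the wrist camera has in their place "T_tool_cam" (4x4, takes a point from camera to tool coordinates, whose origin is the TCP and whose axes are the flange's). Camera axes: x right, y down, z forward; pixel columns grow to the right and rows downward; lengths in mm; the calibration is good to about 2 mm. The wrist camera is an equidistant fisheye: a pixel r from the principal point sees the ray r / f radians off the axis. A picture is of the moment at which its call begins: read the wrist's pose just before it. camera_model takes no time and is no camera call.
A pose or a line that the arm cannot do raises arm.MotionError and nothing moves.
- arm.sign_off(): hands the job in; it is judged then, once.
Readings, each from a call of its own:
- arm.current_time(): time.
- arm.current_joint_positions(): joint angles.
- arm.current_joint_velocities(): joint speeds.
- arm.current_joint_torque(): joint torques, N m.
- arm.current_position(): TCP position.
- arm.current_ee_rot(): TCP orientation.
- arm.current_wrist_force(): force on the tool from outside, world axes, zero at the start.
- arm.current_ft_torque(): the same for the moment, N m.
- arm.current_gripper_width(): finger opening in mm.
- arm.current_gripper_force(): force on a finger pad.
Only numpy, scipy, OpenCV 4.12 (cv2) and the standard library are available. Lean on these libraries where they do the work, as an engineer would, in place of code of your own. Each camera call takes 0.05 s, during which the arm holds its last target. There are 200 camera calls.

## Working session

There is one attempt and no reset: what is moved stays moved. The work goes in short steps, each a Python script; the robot and the scene stay as the last script left them, time stands still between calls to the robot, and variables do not carry over. Pictures are saved under pics/ and viewed, at most 10 in all, crops included, and the job is handed in when it is done.

```bash
mkdir -p pics
python3 - <<'E'
from plant import arm
import cv2
for n in ("scene","side"):
    cv2.imwrite(f"pics/{n}0.png",arm.grab_frame(n)[:,:,::-1]); print(n,arm.camera_model(n))
print(arm.camera_model("wrist"),arm.current_ee_rot(),arm.current_time(),arm.grip_point_offset)
E
```

```text
scene {'fx': 523.9609246975456, 'fy': 523.9609246975456, 'cx': 328.78279001893577, 'cy': 243.42483700893206, 'rvec': array([ 1.6904507 ,  2.03746389, -0.67481498]), 'tvec': array([ 113.0569245 , -384.88433362, 1360.30903766])}
side {'fx': 594.2476270391039, 'fy': 594.2476270391039, 'cx': 315.0536050279101, 'cy': 237.93013017662324, 'rvec': array([ 0.46288622, -2.66913042,  1.31658891]), 'tvec': array([ 532.66645101,  184.90708818, 1075.8193819 ])}
{'fx': 371.64829954431775, 'fy': 371.64829954431775, 'cx': 323.32562571393316, 'cy': 242.1969903488189, 'T_tool_cam': array([[ 1.17329997e-03, -9.63965723e-01, -2.66023886e-01,
         6.65502445e+01],
       [ 9.99999160e-01,  1.27768285e-03, -2.19316726e-04,
        -8.43610623e-01],
       [ 5.51307964e-04, -2.66023405e-01,  9.63966412e-01,
        -1.42056967e+02],
       [ 0.00000000e+00,  0.00000000e+00,  0.00000000e+00,
         1.00000000e+00]])} [-3.06888465e+00 -6.61749018e-01  2.87923246e-04] 0.1 18.700000000000003
```

View pics/scene0.png

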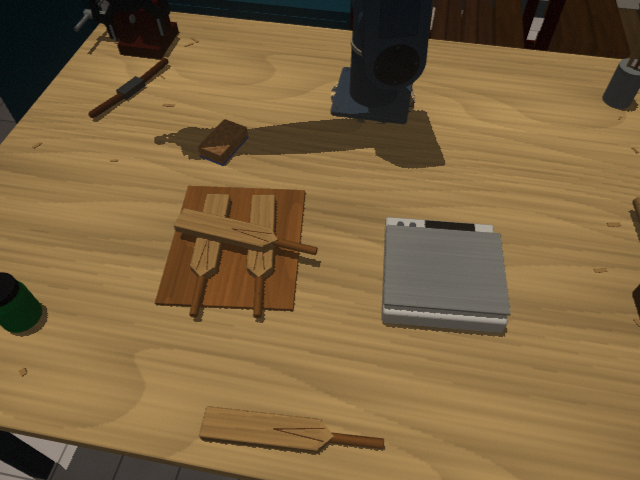

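View pics/side0.png

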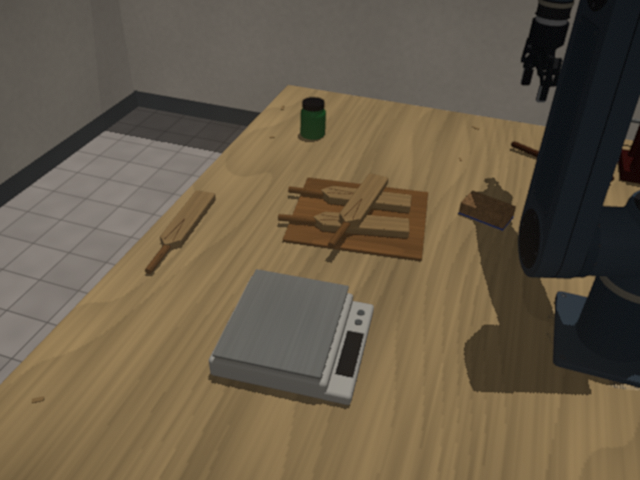

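The scene view shows bat_top running from its blade end at about (178,222) to its handle tip at (316,250). The pan corners are at (387,227), (500,227), (508,312) and (383,305), so the scale is on the +y side. The bare bat at (290,430) is a decoy.

```bash
cat > h.py <<'E'
from plant import arm
import numpy as np, cv2
from scipy.spatial.transform import Rotation as R
def ray(name,uv,z,pose=None):
    m=arm.camera_model(name); u,v=uv
    if name=="wrist":
        p,rv=pose; a=np.array([(u-m['cx'])/m['fx'],(v-m['cy'])/m['fy']]); t=np.linalg.norm(a)
        d=np.r_[a/max(t,1e-9)*np.sin(t),np.cos(t)]; T=m['T_tool_cam']; Rw=R.from_rotvec(rv).as_matrix()
        d=Rw@T[:3,:3]@d; c=Rw@T[:3,3]+p
    else:
        Rc=cv2.Rodrigues(m['rvec'])[0]; c=-Rc.T@m['tvec']; d=Rc.T@np.array([(u-m['cx'])/m['fx'],(v-m['cy'])/m['fy'],1])
    return (c+d*(z-c[2])/d[2])[:2]
def down(yaw): # tool z down, tool y along world direction yaw+90
    return (R.from_euler('z',yaw)*R.from_rotvec([np.pi,0,0])).as_rotvec()
def shot(f):
    p=np.array(arm.current_position()); r=np.array(arm.current_ee_rot()); im=arm.grab_frame("wrist"); cv2.imwrite(f,im[:,:,::-1]); np.savez(f+".npz",p=p,r=r); return im,(p,r)
E
python3 - <<'E'
from h import *
for uv in ((387,227),(500,227),(508,312),(383,305)): print("pan",ray("scene",uv,60))
for uv in ((262,270),(349,285),(331,381),(214,357)): print("panside",ray("side",uv,60))
a=ray("scene",(178,222),49); b=ray("scene",(316,250),47); print(a,b,np.linalg.norm(b-a))
u=(b-a)/np.linalg.norm(b-a); o=a+115*u; yaw=np.arctan2(u[1],u[0]); print("origin",o,"yaw",yaw)
print(R.from_rotvec(arm.current_ee_rot()).as_matrix())
for y in (yaw,yaw-np.pi): print(arm.ik([*o,250],down(y)))
E
```

```text
pan [477.59066607  89.20058845]
pan [436.48638754 305.8955886 ]
pan [626.25535718 317.75841474]
pan [652.63329636 102.88443093]
panside [634.95881747 103.60874899]
panside [469.0898689   86.77962818]
panside [432.51702247 307.27687547]
panside [622.95171334 325.79581677]
[ 533.40249226 -320.37967085] [548.45972013 -37.82967738] 282.9509125577939
origin [ 539.52221525 -205.54261676] yaw 1.5175561961912138
[[ 9.11137806e-01  4.12101314e-01 -6.37038874e-04]
 [ 4.12101713e-01 -9.11135465e-01  2.08410284e-03]
 [ 2.78432810e-04 -2.16142970e-03 -9.99997625e-01]]
[-0.48013102  0.19301461  0.29505329  1.67283501  0.          1.14390544]
[-0.48013102  0.19301461  0.29505329  1.67283501  0.         -1.99768721]
```

Run:
```python
from h import *
yaw=1.5176
arm.move_ptp([547,175,300],down(yaw)); a,_=shot("pics/w_pan.png")
arm.move_ptp([540,-220,230],down(yaw)); b,_=shot("pics/w_bat.png")
cv2.imwrite("pics/w_both.png",cv2.resize(np.vstack([a,b])[:,:,::-1],None,fx=.625,fy=.625)); print(arm.current_time())
```

```text
4.2833
```

View pics/w_pan.png

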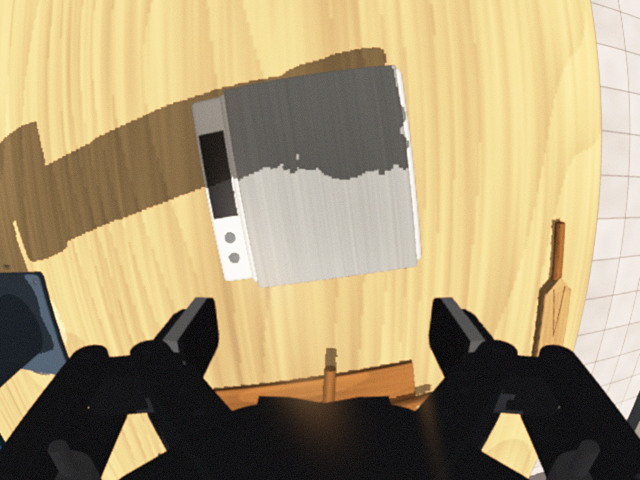

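View pics/w_bat.png

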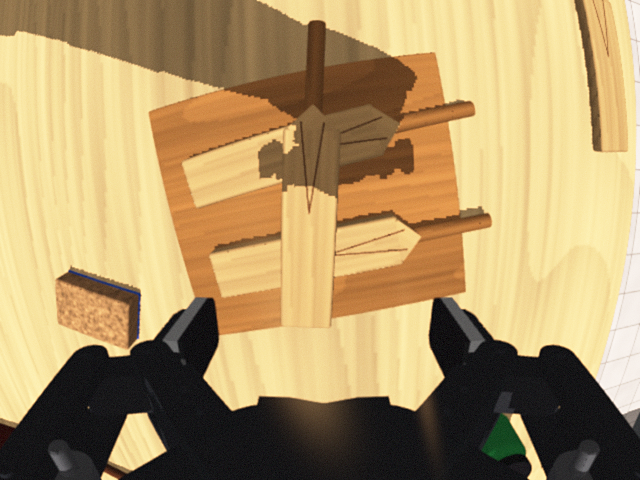

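The wrist view of the pan gives corners at (225,90), (394,66), (417,266) and (261,287). In the pile view, bat_top has blade-end corners at (282,325) and (330,327), shoulders near (288,127) and (340,130), and its handle tip at (317,21).

Run:
```python
from h import *
L=lambda f:(lambda d:(d['p'],d['r']))(np.load(f+".npz"))
P=L("pics/w_pan.png"); B=L("pics/w_bat.png")
c=np.array([ray("wrist",q,60,P) for q in ((225,90),(394,66),(417,266),(261,287))],np.float32); print(c,c.mean(0),cv2.minAreaRect(c))
t=[ray("wrist",q,49,B) for q in ((282,325),(330,327),(340,130),(288,127))]; h=ray("wrist",(317,21),47,B); print(np.array(t),h)
e=(t[0]+t[1])/2; u=h-e; l=np.linalg.norm(u);u/=l; print("len",l,"w",np.linalg.norm(t[1]-t[0]),"o",e+115*u,h-175*u,"yaw",np.arctan2(u[1],u[0]))
s=(t[2]+t[3])/2; v=s-e; print("blade yaw",np.arctan2(v[1],v[0]),np.linalg.norm(v))
# blade mask edges
im=cv2.imread("pics/w_bat.png"); 
for r in (210,225,240,300): print(r,[int(x) for x in np.where(np.abs(np.diff(im[r,260:360,0].astype(int)))>25)[0]+260])
```

```text
[[451.41403 304.8063 ]
 [626.26385 319.38672]
 [646.5041  103.65643]
 [471.6458   88.365  ]] [548.9569 204.0536] ((548.9590454101562, 204.23138427734375), (175.52249145507812, 218.4336700439453), 5.3401875495910645)
[[ 493.615417   -322.53445814]
 [ 540.65136463 -326.80377388]
 [ 557.82835228 -141.22355855]
 [ 513.34257388 -136.11729727]] [543.06363201 -40.90114632]
len 284.9502378147098 w 47.22930685991101 o [ 527.59829781 -210.14625488] [ 527.13877354 -215.17506543] yaw 1.4796710733919447
blade yaw 1.4719144793108587 186.91171965787422
210 [281, 307, 308, 309]
225 [281, 335]
240 [333, 335]
300 [280, 330]
```

Run:
```python
from h import *
arm.move_ptp([527.5,-212.5,100],down(1.476)); shot("pics/near.png"); print(arm.current_position(),arm.current_time())
```

```text
[ 529.40151487 -212.84463899  102.57421507] 4.9167
```

View pics/near.png

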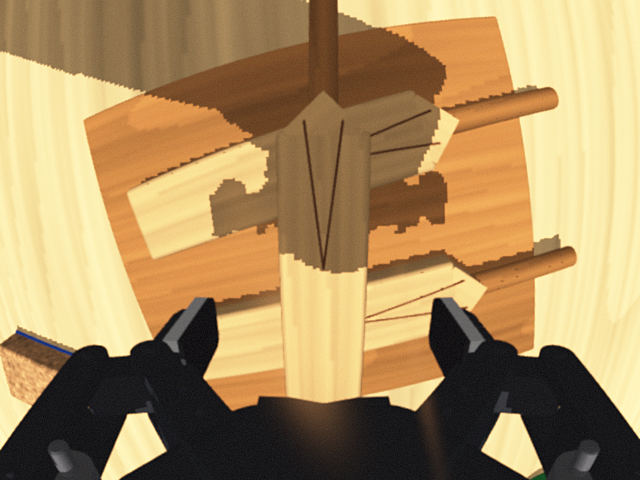

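Seen close up, the blade is centred between the fingers: its edges are at 286/365 at row 350 and 280/368 at row 270, and the finger midpoint is at 324.5. The blade apex is at (322,92).

Run:
```python
from h import *
d=np.load("pics/near.png.npz");B=(d['p'],d['r']); w=lambda q:ray("wrist",q,49,B)
for a,b in (((286,350),(365,350)),((280,270),(368,270)),((278,150),(370,150))):
    a,b=w(a),w(b); print((a+b)/2,np.linalg.norm(a-b))
ap=w((322,92)); print("apex",ap, "origin",ap-75*np.array([np.cos(1.476),np.sin(1.476)]), R.from_rotvec(B[1]).as_matrix()[:2,0])
print(arm.current_position(), arm.current_wrist_force(),arm.current_joint_velocities())
```

```text
[ 523.54320914 -265.62194722] 48.126252103498594
[ 527.38227912 -213.67166909] 48.93390549400115
[ 533.398325  -148.2913783] 47.733700156822756
apex [ 535.14504634 -118.15917064] origin [ 528.04596546 -192.82243504] [0.09318146 0.9956491 ]
[ 529.40151487 -212.84463899  102.57421507] [ 0.68523192  0.2940804  -0.10330773] [-0.00682422 -0.01258616  0.03895056 -0.00105899 -0.00017182  0.00033071]
```

Run:
```python
from h import *
r=down(1.483)
arm.move_l([527.4,-213,80],r,vel=80); arm.sleep(.3); print(arm.current_position())
print(arm.move_l([527.4,-213,26.5],vel=60,f_stop=8)); arm.sleep(.3); print(arm.current_position(),arm.current_wrist_force())
arm.clamp(35); arm.sleep(.2); print(arm.current_gripper_width(),arm.current_gripper_force(),arm.current_position())
p=arm.current_position()
arm.move_l([p[0],p[1],p[2]+60],vel=40); arm.sleep(.3); print(arm.current_wrist_force(),arm.current_ft_torque(),arm.current_time(),arm.current_position())
shot("pics/lift.png")
cv2.imwrite("pics/lift_s.png",arm.grab_frame("side")[120:300,200:470,::-1].repeat(2,0).repeat(2,1))
```

```text
[ 527.60903094 -213.14426633   80.34083216]
False
[ 527.66890137 -213.12242519   26.88920572] [-0.06703983 -0.07841878 -0.30787513]
49.17557020143644 38.478328585624695 [ 527.63152932 -213.13581856   26.74482517]
[ 0.25963651 -0.62414187 -1.29081675] [ 0.0085333  -0.00539563  0.03432726] 9.5417 [ 527.57422792 -213.11748871   86.62117239]
```

View pics/lift_s.png

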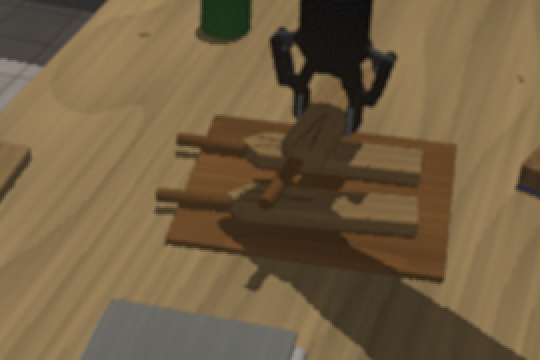

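View pics/lift.png

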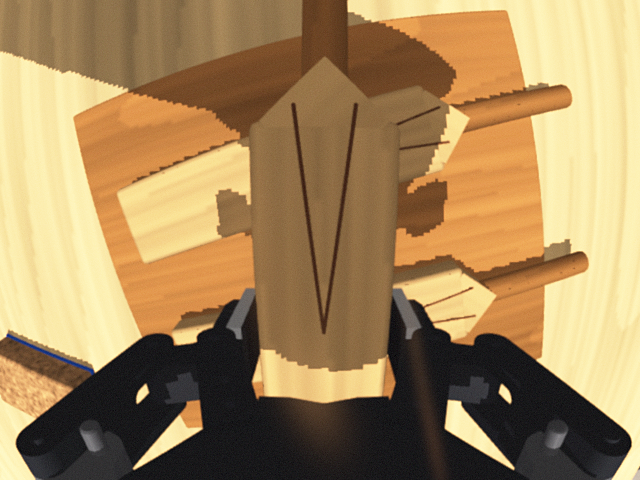

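The bat is lifted clear and held level. Its shoulders are at (250,125) and (400,125), and the two lower bats haven't moved.

Run:
```python
from h import *
d=np.load("pics/lift.png.npz");B=(d['p'],d['r'])
M=R.from_rotvec(B[1]).as_matrix()
z=B[0][2]-26.7+49
s=(ray("wrist",(250,125),z,B)+ray("wrist",(400,125),z,B))/2
loc=M[:2,:2].T@(s-B[0][:2]); print("shoulder in tool",loc)   # expect (75,0)
off=np.clip(loc[0]-75,-5,5)/2; yaw=1.664; u=np.array([np.cos(yaw),np.sin(yaw)])
t=np.array([548.5,204.2])-off*u; r=down(yaw)
p=B[0]; arm.move_l([p[0],p[1],170],vel=120)
arm.move_ptp([*t,150],r); arm.sleep(.4)
arm.move_l([*t,72],r,vel=80); arm.sleep(.4); print(arm.current_position(),t,arm.current_wrist_force())
print(arm.move_l([*t,56],vel=12,f_stop=2.5)); print(arm.current_position(),arm.current_wrist_force(),arm.current_gripper_width(),arm.current_time())
shot("pics/onpan.png")
```

```text
shoulder in tool [73.74482761 -0.52938044]
[548.60844168 204.86919445  72.26082045] [548.44159131 204.82486227] [ 0.71015571  0.82717482 -0.82247142]
True
[548.36243949 204.79678591  57.7326949 ] [ 0.75119836 -0.68494199  3.8065161 ] 49.63769169794188 15.0333
```

View pics/onpan.png

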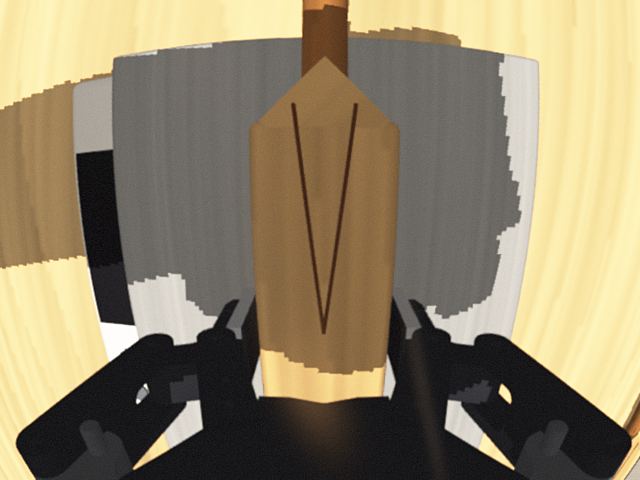

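The bat rests on the pan at the expected height, and it's centred: the pan edges at 113 and 538 straddle the bat axis at 324. I'll release now.

Run:
```python
from h import *
arm.release(); arm.sleep(.3)
p=arm.current_position(); arm.move_l([p[0],p[1],110],vel=60); arm.move_l([p[0],p[1],260],vel=150)
arm.move_ptp([420,20,300],arm.current_ee_rot()); arm.sleep(.3); print(arm.current_time(),arm.current_wrist_force())
cv2.imwrite("pics/end.png",arm.grab_frame("scene")[170:350,140:540,::-1].repeat(2,0).repeat(2,1)[:600,:800])
```

```text
19.2417 [0.42807014 0.17796839 0.67611551]
```

View pics/end.png

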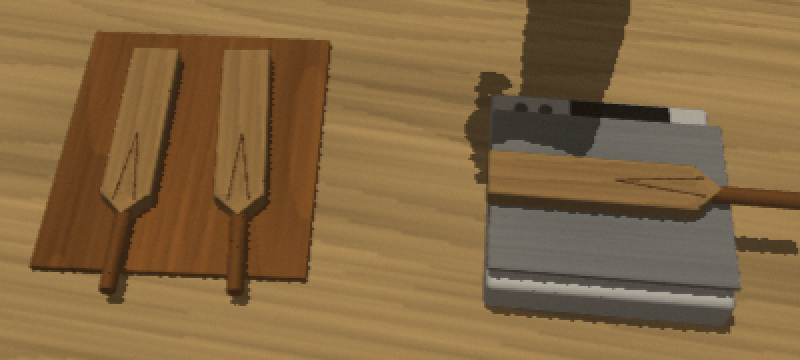

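The bat lies flat on the pan and the lower bats are undisturbed. I'll check the position once numerically, then sign off.

Run:
```python
from h import *
f=lambda u,v,z:ray("scene",(u/2+140,v/2+170),z)
e=(f(489,151,80)+f(489,192,80))/2; s=(f(695,166,80)+f(695,206,80))/2
u=(s-e)/np.linalg.norm(s-e); o=e+115*u
print("len",np.linalg.norm(s-e),"origin",o,"from scene pan centre",o-[548.2,203.9])
if np.linalg.norm(o-[548.2,203.9])<12: print(arm.sign_off())
```

```text
len 185.80393613512976 origin [549.60419999 207.05962455] from scene pan centre [1.40419999 3.15962455]
the job is handed in; nothing more can be done
None
```

The top bat now lies flat on the scale pan with its balance point about 3 mm from the centre by the final camera check; the two lower bats were not visibly disturbed, and the job was handed in at about 19 s of the 42 s allowed.

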